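# Clear the LED board jig: park its pin, scrape off the break-off strips

### The arm

A 7-joint arm with a two-finger parallel gripper is mounted at the origin on the work surface. World frame = base frame: x ahead of the robot, y to its left, z up, the work surface at z = 0. Lengths are in m, angles in rad, forces in N, time in s.
With the tool pointing down it reaches from about 0.4 to 0.9 m from the base axis. Payload 5.5 kg.
Tool frame: the origin (TCP) lies at the very end of the fingers, on their centre line; the grasp point (between the pads) lies 19 mm behind it; z points along the fingers, y is the line along which they close (so a half turn about z gives the same grasp; the last joint's range is limited). The gripper opens to 92 mm and grips with 3 to 60 N. Pads are 19 mm wide; open, the fingers measure 130 mm over their backs; the gripper's body (75 mm by 190 mm) begins 47 mm behind the grasp point.
Start: joints at [0.263, 0.501, -0.427, 1.55, 0.221, 1.138, -0.21], TCP at [0.65, 0, 0.227] pointing down, gripper open.
Joint ranges: [-2.88, 2.88], [-0.31, 2.03], [-1.54, 1.56], [0.2, 2.42], [-1.41, 4.55], [0.19, 2.02], [-2.57, 2.57]. Speed limits (rad/s): [2.57, 2.57, 3.14, 3.14, 3.14, 3.14, 3.14].

### API

Orientations are given as a unit quaternion [x, y, z, w].
In Python, from cell import ctrl gives the robot as it stands.
- The arm moves only by the tool apply_moves, never from a script. Its argument "series" is text: rows parted by semicolons, each of 7 numbers parted by spaces: the shift along the tool's x, y, z in mm, then the turn, a rotation vector about the tool's x, y, z in rad, then the finger opening in mm, from 0 to 91.8. A call has 1 to 8 rows; each row shifts and turns the commanded pose from where the row before left it, along the tool's axes as they then stand; what a row does not reach is not made up. A row lasts 1/10 s, in which the tool goes at most 50 mm and 8.59 degrees, less where a joint would pass 70% of its speed; a pose out of reach is approached as far as the arm can. A call is refused whole if a number of a shift passes 50 or a number of a turn 0.15, either way. A call with a gripper value outside its range is refused whole. The fingers move at their own pace and stop on an object; the grip force is fixed at half the most. Time passes only in rows, so rows that do not move let the fingers close. It gives the time, the measured TCP pose, the force, the opening and the grip force at its end, in the units of the state.
- ctrl.state(): the state, without advancing time (a new reading comes with each control period).
- ctrl.get_image(name): name is "scene" or "side" or "wrist"; returns (picture, depth): 384x512x3 uint8, blue, green, red; 384x512 float32, m along the optical axis (not along the pixel's ray), 0 where there is no reading.
- ctrl.camera_model(name): a dict with "fov_y" (degrees; the focal length in pixels is half the picture's height over the tangent of half this angle, whatever the lens; pixels are square), "cx", "cy" (the principal point, pixels), "rvec" (rotation vector, rad) and "tvec" (3), from world to camera coordinates, as OpenCV has them; the wrist camera has in their place "tool_from_camera" (4x4, takes a point from camera to tool coordinates, whose origin is the TCP and whose axes are the flange's). Camera axes: x right, y down, z forward; pixel columns grow to the right and rows downward; lengths in m; the calibration is good to about 2 mm. A picture is of the moment at which its call begins: read the wrist's pose just before it. camera_model takes no time and is no camera call.
- ctrl.close_job(): hands the job in; it is judged then, once.
The state is a dict: "time_s": time; "joints": joint angles; "joint_vel": joint speeds; "tau": joint torques, N m; "tcp_pos": TCP position; "tcp_rot": TCP orientation; "wrist_force": force on the tool from outside, world axes, zero at the start; "moment": the same for the moment, N m; "gripper_width": opening from 0.0 (shut) to 1.0 (fully open); "finger_force": force on a finger pad.
Only numpy, scipy, OpenCV 4.12 (cv2) and the standard library are available. Lean on these libraries where they do the work, as an engineer would, in place of code of your own. Each camera call takes 0.05 s, during which the arm holds its last target. There are 200 camera calls.

### The job

Clear the board jig for the next LED panel: draw the T-handled locating pin up out of its bore and park it in the notch of the pin rest, hanging by its collar, fully home and upright. Then, with the scraper block, sweep the three loose break-off strips off the jig plate into its waste tray (they are sharp: the gripper must not touch them), and stand the scraper back on the bench clear of the jig. Leave the other things on the bench where they are.

Things in the scene. Friction and masses are not known exactly. Their poses are not given: they have to be found in the camera images.
- jig: Board jig, fixed: dark steel plate block 260 (local x) x 176 (y) x 45 mm high; origin at the centre of its underside, on the bench. On its top, rims 12 mm high, 6 mm wide, run along both long sides (164 mm clear between them) and the -x end (inner face at x -124). The +x end (x +130) is open and drops into a waste tray.
- bore (a point): Mouth of the jig's bore, at the plate's centre on its top face: 21.5 mm wide, 40 mm deep, vertical. The pin starts in it.
- tray (a point): Centre of the floor (z 4 mm) of the steel waste tray fixed to the jig's +x end: inside jig x 130 to 240, 168 mm wide, walls up to z 34. Axes as jig.
- pin: Steel locating pin, 118 mm tall, upright; origin at the centre of its foot. From the foot: body 20 mm thick to z 50, neck 11 mm thick z 50 to 68, collar 34 mm across z 68 to 76, stem 14 mm thick to z 96, cross bar z 96 to 118, 70 mm long (local x) and 16 mm thick (y). About 250 g. In the bore its foot is 5 mm above the bench.
- pin_collar (a point): On the pin's axis at the underside of the collar (z 68 mm).
- pin_bar (a point): Centre of the pin's cross bar (z 107 mm): the place to grip, across the 16 mm.
- rest: Pin rest, fixed by the jig's local +y side: foot, post and a level fork plate 8 mm thick (z 122 to 130 mm), 60 mm wide. Notch 16 mm wide, open to local -x, flared mouth starting at x -49, closed end at x +6.5; post at x 29 to 43. Only the pin's neck fits the notch, not its body or collar: slide it in sideways. Origin on the bench under the seat.
- seat (a point): Where the pin's collar underside centre rests when parked: on the fork's top (z 130 mm), at the closed end of the notch. Axes as rest.
- scraper: Scraper block standing on the bench: grey foot 30 (local x) x 150 (y) x 30 mm high, wooden spine on top 22 (x) x 80 (y) mm up to z 76. Origin at the centre of its underside. About 280 g.
- scraper_grip (a point): Where to grip the scraper's spine, z 56 mm, fingers closing along local x.
- strip_a: Loose aluminium break-off strip 70 (local x) x 14 x 6 mm, lying on the jig plate; origin at the centre of its underside.
- strip_b: Loose aluminium break-off strip 70 (local x) x 14 x 6 mm, lying on the jig plate; origin at the centre of its underside.
- strip_c: Loose aluminium break-off strip 70 (local x) x 14 x 6 mm, lying on the jig plate; origin at the centre of its underside.
- housing: Bystander: grey lamp housing, upright cylinder 80 mm across, 105 mm high; origin under its centre.
- cap: Bystander: grey screw ring lying flat, 90 mm across, 22 mm high; origin under its centre.
- bottle: Bystander: white flux bottle, upright, 48 mm across, 130 mm high; origin under its centre.
- spool: Bystander: black spool, upright, 60 mm across, 50 mm high; origin under its centre.
- jar: Bystander: amber jar, upright, 60 mm across, 70 mm high; origin under its centre.

How it is judged:
By the outcome, as a careful person would: the job done as asked, in the order asked, and still so for the second after the job is handed in, with the robot touching nothing.
It also fails if it takes over 64 s, if anything falls off the work surface, if the arm or the gripper's body presses on something with over 40 N, if the wrist force passes 120 N, or if a joint passes its speed limit or range.

## Working session

There is one attempt and no reset: what is moved stays moved. The work goes in short steps, Python scripts to look and compute and a tool call to move; the robot and the scene stay as the last step left them, time stands still between calls to the robot, and variables do not carry over. Pictures are saved under pics/ and viewed, at most 13 in all, crops included, and the job is handed in when it is done.

Besides the shell and the picture viewer there is one more tool, called after "Call:" as name(argument=value, ...) on one line, values as JSON. apply_moves: Moves the arm, as the interface text tells. Its arguments: {"type":"object","properties":{"series":{"type":"string"}},"required":["series"]}

```bash
mkdir -p pics; ls
python3 - <<'E'
from cell import ctrl
import cv2,numpy as np
print(ctrl.state())
for n in("scene","side"):
    p,d=ctrl.get_image(n);cv2.imwrite(f"pics/{n}0.png",p);np.savez(f"{n}0.npz",p=p,d=d);print(n,ctrl.camera_model(n),(d>0).mean())
print(ctrl.camera_model("wrist"))
E
```

```text
pics
{'time_s': 0.0, 'joints': array([ 0.26322087,  0.50186001, -0.4268028 ,  1.5514422 ,  0.22080732,
        1.13828374, -0.21032525]), 'joint_vel': array([ 3.94651468e-05,  8.96005154e-04,  8.54682199e-04, -3.62649120e-04,
       -2.48616167e-04, -1.82955923e-03,  4.97309626e-04]), 'tau': array([-1.62834690e-04, -5.66597199e+01, -5.81602022e+00, -2.79113513e+01,
       -6.85700797e-02,  3.08415934e-02,  1.78752666e-04]), 'tcp_pos': array([ 6.49306327e-01, -5.11679946e-05,  2.25674994e-01]), 'tcp_rot': array([ 7.07099228e-01,  7.07113674e-01, -6.57673295e-04, -7.08857630e-04]), 'wrist_force': array([ 9.57087799e-01, -3.89732022e-01,  3.02853361e-04]), 'moment': array([0.02245807, 0.01658899, 0.03527951]), 'finger_force': 0.0, 'gripper_width': 0.9989375241803244}
scene {'fov_y': 53.11439325524512, 'cx': 258.4468460900405, 'cy': 191.71330242780957, 'rvec': array([ 1.48499856,  2.39000137, -0.58939992]), 'tvec': array([ 0.23386374, -0.45785338,  1.35325361])} 0.9961140950520834
side {'fov_y': 54.02517721107664, 'cx': 253.60105156926818, 'cy': 188.15467553136673, 'rvec': array([ 0.44148279, -2.70041622,  1.2320305 ]), 'tvec': array([0.57501337, 0.18280782, 0.85975041])} 0.9962921142578125
{'fov_y': 70.5048658243565, 'cx': 253.7069230944314, 'cy': 187.71999825195888, 'tool_from_camera': array([[-2.33847016e-05, -9.59093197e-01, -2.83090514e-01,
         7.71381868e-02],
       [ 1.00000000e+00, -2.70903537e-05,  9.17541289e-06,
        -1.47523775e-04],
       [-1.64690983e-05, -2.83090514e-01,  9.59093197e-01,
        -1.57534641e-01],
       [ 0.00000000e+00,  0.00000000e+00,  0.00000000e+00,
         1.00000000e+00]])}
```

View pics/scene0.png

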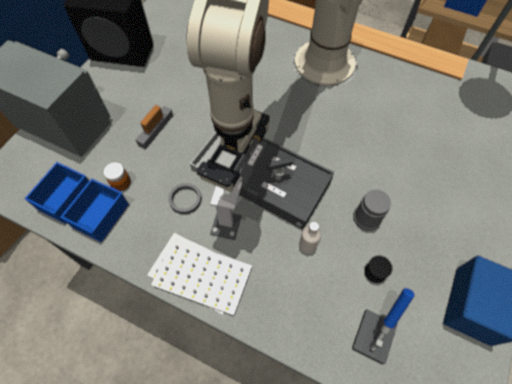

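View pics/side0.png

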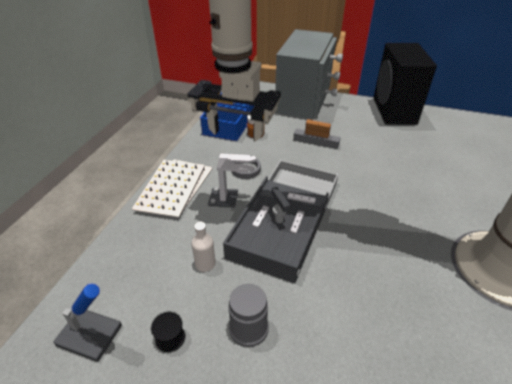

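The scene view shows the jig around (285,180), the pin at (283,168), the fork near (225,200), and the scraper at (154,125). The tray is hidden below the gripper. In the side view the jig is at (283,225), the pin at (277,200), the rest at (225,180), and the scraper at (317,133). Next I'll build a top-down map from the depth.

```bash
cat > h.py <<'E'
import numpy as np,cv2
from scipy.spatial.transform import Rotation as R
from cell import ctrl
def cloud(n,p,d,st=None):
    m=ctrl.camera_model(n);f=p.shape[0]/2/np.tan(np.radians(m["fov_y"])/2)
    v,u=np.mgrid[:p.shape[0],:p.shape[1]]
    P=np.stack([(u-m["cx"])/f*d,(v-m["cy"])/f*d,d],-1)
    if n=="wrist":
        T=m["tool_from_camera"];P=P@T[:3,:3].T+T[:3,3]
        P=P@R.from_quat(st["tcp_rot"]).as_matrix().T+st["tcp_pos"]
    else: P=(P-m["tvec"])@cv2.Rodrigues(m["rvec"])[0]
    P[d<=0]=np.nan
    return P
def shot(n):
    st=ctrl.state();p,d=ctrl.get_image(n);return p,cloud(n,p,d,st)
def ortho(P,p,x0,x1,y0,y1,s=.002,zmax=.25):
    """rows: x decreasing; cols: y decreasing; highest point wins"""
    H,W=int((x1-x0)/s),int((y1-y0)/s);im=np.zeros((H,W,3),np.uint8);Z=np.full((H,W),np.nan)
    Q=P.reshape(-1,3);c=p.reshape(-1,3);k=np.isfinite(Q[:,0])&(Q[:,2]<zmax);Q=Q[k];c=c[k]
    o=np.argsort(Q[:,2]);Q=Q[o];c=c[o]
    r=((x1-Q[:,0])/s).astype(int);q=((y1-Q[:,1])/s).astype(int);k=(r>=0)&(r<H)&(q>=0)&(q<W)
    im[r[k],q[k]]=c[k];Z[r[k],q[k]]=Q[k,2];return im,Z
E
python3 - <<'E'
from h import *
for n in("scene","side"):
    a=np.load(f"{n}0.npz");P=cloud(n,a["p"],a["d"])
    im,Z=ortho(P,a["p"],.3,.95,-.45,.55,.004)
    k=(P[...,2]>.01)&(P[...,2]<.2)
    hm=cv2.applyColorMap(np.uint8(np.clip(np.nan_to_num(Z)*255/.14,0,255)),cv2.COLORMAP_JET)
    hm[~np.isfinite(Z)]=0
    cv2.imwrite(f"pics/o_{n}.png",cv2.resize(np.vstack([im,hm]),None,fx=1.8,fy=1.8,interpolation=0))
    for nm,(u,v) in {"scene":dict(jig=(300,200),scr=(151,120),pin=(283,168),fork=(218,195),post=(228,215),tray=(222,160)),"side":dict(jig=(250,230),scr=(317,127),pin=(268,188),fork=(235,157),tray=(310,180))}[n].items(): print(n,nm,P[v,u].round(3))
E
python3 -c "
import cv2,numpy as np
a=cv2.imread('pics/o_scene.png');b=cv2.imread('pics/o_side.png');print(a.shape)
cv2.imwrite('pics/o.png',cv2.resize(np.hstack([a,b]),(800,600),interpolation=cv2.INTER_AREA))"
```

```text
scene jig [0.566 0.142 0.048]
scene scr [ 0.529 -0.356  0.068]
scene pin [0.515 0.066 0.083]
scene fork [ 0.686 -0.037  0.13 ]
scene post [ 0.705 -0.002  0.081]
scene tray [ 0.524 -0.125  0.003]
side jig [0.578 0.111 0.044]
side scr [ 0.515 -0.356  0.066]
side pin [ 0.583 -0.049  0.044]
side fork [ 0.672 -0.043  0.129]
side tray [ 0.49  -0.164  0.005]
(583, 450, 3)
```

View pics/o.png

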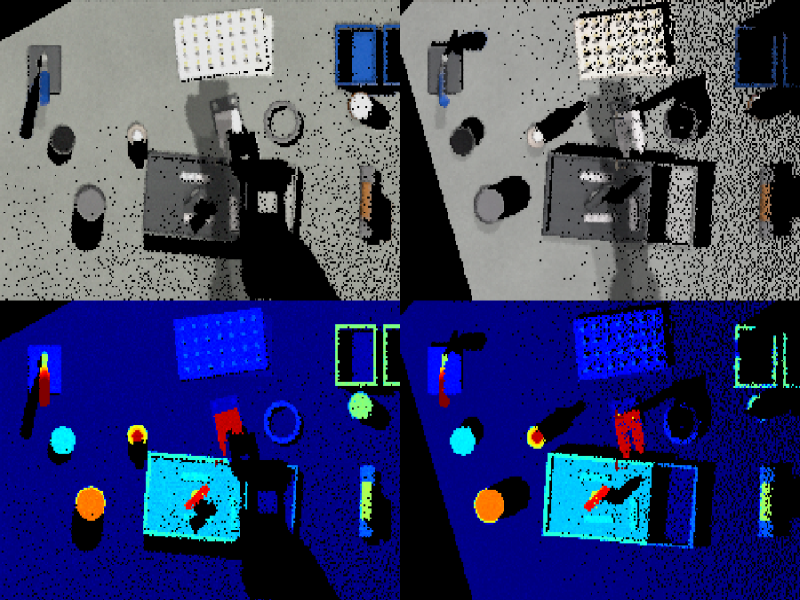

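The map shows the jig with its +x axis toward world -y, the pin bar at an angle at the jig centre, the fork just beyond, and the scraper at the far right. Two strips lie along jig x and one lies across. Next I'll fit these numerically.

```bash
cat > fit.py <<'E'
from h import *
def rect(P,x0,x1,y0,y1,z0,z1,mask=None):
    k=(P[...,0]>x0)&(P[...,0]<x1)&(P[...,1]>y0)&(P[...,1]<y1)&(P[...,2]>z0)&(P[...,2]<z1)
    if mask is not None:k&=mask
    Q=P[k]
    if len(Q)<8:return len(Q)
    c,s,a=cv2.minAreaRect(np.float32(Q[:,:2]*1000))
    b=cv2.boxPoints((c,s,a));e=b[1]-b[0];g=b[2]-b[1];l=e if np.hypot(*e)>np.hypot(*g) else g
    return len(Q),np.round(c,1),np.round(s,1),"longdir deg",round(float(np.degrees(np.arctan2(l[1],l[0]))),1),"z50/90",(np.percentile(Q[:,2],[50,90])*1000).round(1)
E
python3 - <<'E'
from fit import *
for n in("scene","side"):
    a=np.load(f"{n}0.npz");P=cloud(n,a["p"],a["d"]);g=a["p"].min(-1)
    print(n)
    print("jig",rect(P,.4,.66,-.1,.22,.04,.063))
    print("bar",rect(P,.42,.62,0,.12,.105,.14))
    print("fork",rect(P,.6,.75,-.1,.03,.12,.135))
    print("spine",rect(P,.4,.65,-.45,-.3,.06,.085))
    print("foot",rect(P,.4,.65,-.45,-.3,.02,.085))
    m=np.uint8((g>105)&(abs(P[...,2]-.05)<.008)&(P[...,0]>.43)&(P[...,0]<.62)&(P[...,1]>-.1)&(P[...,1]<.2))
    nn,L,S,C=cv2.connectedComponentsWithStats(m)
    for i in range(1,nn):
        if S[i,4]>20:print("strip",rect(P,.3,.7,-.2,.3,0,.1,L==i))
E
```

```text
scene
jig (4421, array([542.3,  62.3]), array([261. , 215.5]), 'longdir deg', 85.5, 'z50/90', array([45.8, 55.1]))
bar (216, array([524.6,  57.2]), array([17.7, 69.5]), 'longdir deg', -50.0, 'z50/90', array([121.3, 124.4]))
fork (516, array([664.6, -24.7]), array([93.2, 60.8]), 'longdir deg', 13.1, 'z50/90', array([130.1, 132. ]))
spine (231, array([ 517.2, -365.2]), array([24.1, 79.2]), 'longdir deg', -1.5, 'z50/90', array([74.6, 77.7]))
foot (673, array([ 516.2, -366.1]), array([ 33.9, 153.4]), 'longdir deg', -1.6, 'z50/90', array([40.9, 75.9]))
strip (103, array([490.1, -33.7]), array([72.1, 16.3]), 'longdir deg', 1.6, 'z50/90', array([51. , 52.8]))
strip (43, array([478.9,  81.8]), array([18.2, 28.1]), 'longdir deg', -27.8, 'z50/90', array([49.7, 52.6]))
strip (157, array([565.9,  65.8]), array([69.2, 24.1]), 'longdir deg', 87.3, 'z50/90', array([50.4, 53. ]))
side
jig (5630, array([530.1,  75.9]), array([304.6, 188.2]), 'longdir deg', 85.3, 'z50/90', array([45.4, 55.5]))
bar (231, array([522.8,  58. ]), array([16.4, 70.4]), 'longdir deg', -48.5, 'z50/90', array([121.7, 123.8]))
fork (567, array([661.2, -24. ]), array([94.8, 63.2]), 'longdir deg', 12.2, 'z50/90', array([129.5, 131.1]))
spine (191, array([ 514.7, -364.1]), array([27.1, 79.6]), 'longdir deg', -2.2, 'z50/90', array([72.4, 76.7]))
foot (643, array([ 514.7, -364.5]), array([ 36.3, 150.5]), 'longdir deg', -1.0, 'z50/90', array([40.3, 74.9]))
strip (28, array([536. , -72.8]), array([ 4.4, 77. ]), 'longdir deg', -3.5, 'z50/90', array([45. , 46.1]))
strip (132, array([488.8, -37. ]), array([68.6, 26.4]), 'longdir deg', 1.4, 'z50/90', array([50.5, 52.2]))
strip (162, array([570.7,  65.2]), array([72. , 21.5]), 'longdir deg', 84.6, 'z50/90', array([50.2, 51.8]))
strip (160, array([479.7,  55. ]), array([69.1, 19.4]), 'longdir deg', 88.5, 'z50/90', array([50.3, 51.8]))
```

Both views agree: pin and bore at about (523.7, 57.6) mm, bar at -49°, fork pointing 12.6°, jig +x at about -94.6°. I'll hover over the pin with the tool turned to the bar's angle.

Call:
apply_moves(series="20 -42 -10 0 0 0 91.8; 19 -42 -10 0 0 0 91.8; 19 -42 -10 0 0 0 91.8; 0 0 0 0 0 -0.142 91.8; 0 0 0 0 0 -0.142 91.8; 0 0 0 0 0 -0.142 91.8; 0 0 0 0 0 -0.142 91.8; 0 0 0 0 0 -0.142 91.8")

```text
time_s: 0.9
tcp_pos: [0.5236, 0.058, 0.2564]
tcp_rot: [0.415, 0.91, -0.0, -0.0]
wrist_force: [-0.8, 0.2, -0.3]
gripper_width: 1.0
finger_force: 0.0
```

```bash
cat > snap.py <<'E'
import sys
from fit import *
st=ctrl.state();print(st["time_s"],st["tcp_pos"].round(4),"yaw of tool y",np.degrees(np.arctan2(*R.from_quat(st["tcp_rot"]).as_matrix()[[1,0],1])).round(2),"tilt",R.from_quat(st["tcp_rot"]).as_matrix()[:,2].round(4),"F",st["wrist_force"].round(2),"w",st["gripper_width"],st["finger_force"])
for n in sys.argv[2:]:
    p,P=shot(n);np.savez(f"{n}_{sys.argv[1]}.npz",p=p,P=P);cv2.imwrite(f"pics/{n}_{sys.argv[1]}.png",p)
E
python3 snap.py 1 wrist scene side
python3 - <<'E'
from fit import *
for n in("wrist","scene","side"):
    P=np.load(f"{n}_1.npz")["P"]
    print(n,"\nbar",rect(P,.45,.59,0,.12,.116,.135))
    print("fork",rect(P,.59,.75,-.1,.03,.12,.135))
    print("jigtop",rect(P,.4,.62,-.1,.22,.04,.05))
    print("jigrim",rect(P,.42,.626,-.1,.22,.052,.063))
E
```

```text
0.9 [0.5236 0.058  0.2564] yaw of tool y 41.02 tilt [-7.e-04 -1.e-04 -1.e+00] F [-0.8   0.24 -0.28] w 1.0001643452744888 0.0
wrist 
bar (878, array([521.2,  58.1]), array([15.8, 68.9]), 'longdir deg', -48.7, 'z50/90', array([122.1, 123.1]))
fork (1456, array([655.8, -14.7]), array([105.7,  43.1]), 'longdir deg', 41.7, 'z50/90', array([129.2, 130.1]))
jigtop (19638, array([521.8,  54.7]), array([254.9, 164.9]), 'longdir deg', 85.3, 'z50/90', array([44.5, 45.6]))
jigrim (2682, array([522. ,  57.9]), array([260.1, 176.7]), 'longdir deg', 85.3, 'z50/90', array([56.3, 57.4]))
scene 
bar (159, array([524.4,  56.8]), array([16.9, 69.4]), 'longdir deg', -49.2, 'z50/90', array([122.3, 124.9]))
fork (694, array([662.3, -25.2]), array([96.1, 60.8]), 'longdir deg', 13.3, 'z50/90', array([130., 132.]))
jigtop (3972, array([525.2,  56.1]), array([261.8, 175.1]), 'longdir deg', 85.8, 'z50/90', array([45.2, 47.7]))
jigrim (673, array([523. ,  56.7]), array([260.6, 179.2]), 'longdir deg', 85.1, 'z50/90', array([56.3, 58.9]))
side 
bar (167, array([522.1,  58.6]), array([16.6, 69.3]), 'longdir deg', -49.0, 'z50/90', array([122.3, 123.7]))
fork (568, array([661. , -24.2]), array([94.5, 63.8]), 'longdir deg', 12.5, 'z50/90', array([129.6, 131.2]))
jigtop (4451, array([521.2,  57.1]), array([264.8, 174.6]), 'longdir deg', 85.0, 'z50/90', array([45. , 46.8]))
jigrim (850, array([523. ,  58.1]), array([261.8, 177. ]), 'longdir deg', 85.2, 'z50/90', array([56.4, 58.2]))
```

View pics/wrist_1.png

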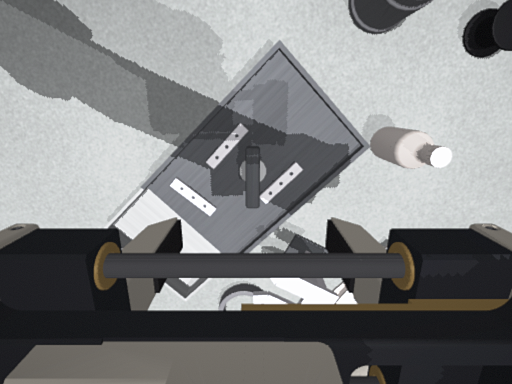

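The wrist view shows the bar at (253,175), centred between the fingers. The strips are at (227,145), (192,197) and (281,182). Descending to grip at bar height, TCP z about 94 mm.

Call:
apply_moves(series="1 -1 40 0 0 0 91.8; 0 0 40 0 0 0 91.8; 0 0 40 0 0 0 91.8; 0 0 25 0 0 0 91.8; 0 0 17 0 0 0 91.8; 0 0 0 0 0 0 91.8; 0 0 0 0 0 0 91.8")

```text
time_s: 1.75
tcp_pos: [0.5226, 0.0583, 0.0948]
tcp_rot: [0.418, 0.908, -0.0, -0.0]
wrist_force: [-0.9, -0.1, 1.1]
gripper_width: 0.998
finger_force: 0.0
```

Call:
apply_moves(series="0 0 0 0 0 0 40; 0 0 0 0 0 0 25; 0 0 0 0 0 0 15; 0 0 0 0 0 0 5; 0 0 0 0 0 0 5; 0 0 0 0 0 0 5; 0 0 0 0 0 0 5; 0 0 0 0 0 0 5")

```text
time_s: 2.55
tcp_pos: [0.5225, 0.0581, 0.0947]
tcp_rot: [0.417, 0.909, -0.0, -0.0]
wrist_force: [-0.2, 0.9, -0.5]
gripper_width: 0.353
finger_force: 0.0
```

Call:
apply_moves(series="0 0 0 0 0 0 5; 0 0 0 0 0 0 5; 0 0 0 0 0 0 5; 0 0 0 0 0 0 5; 0 0 0 0 0 0 5; 0 0 0 0 0 0 5")

```text
time_s: 3.15
tcp_pos: [0.5226, 0.0582, 0.0947]
tcp_rot: [0.417, 0.909, 0.0, -0.0]
wrist_force: [0.6, 0.4, -2.3]
gripper_width: 0.168
finger_force: 30.0
```

Call:
apply_moves(series="0 0 -4 0 0 0 5; 0 0 -6 0 0 0 5; 0 0 -8 0 0 0 5; 0 0 -8 0 0 0 5; 0 0 -8 0 0 0 5; 0 0 -8 0 0 0 5; 0 0 -10 0 0 0 5; 0 0 -10 0 0 0 5")

```text
time_s: 3.95
tcp_pos: [0.5226, 0.0581, 0.1576]
tcp_rot: [0.417, 0.909, 0.0, 0.0]
wrist_force: [-0.2, 0.5, -2.7]
gripper_width: 0.171
finger_force: 30.0
```

```bash
python3 snap.py 2 scene side
python3 - <<'E'
from fit import *
for n in("scene","side"):
    a=np.load(f"{n}_2.npz");P=a["P"]
    print(n,"collar zone",rect(P,.48,.57,.01,.11,.13,.148))
    print("fork",rect(P,.6,.75,-.1,.03,.12,.135))
    # rotated-crop top view of fork
    im,Z=ortho(P,a["p"],.58,.75,-.1,.06,.002)
    Z=np.where(abs(Z-.13)<.006,255,np.where(np.isfinite(Z),80,0)).astype(np.uint8)
    cv2.imwrite(f"pics/f_{n}.png",cv2.resize(Z,None,fx=4,fy=4,interpolation=0))
    p=a["p"];cv2.imwrite(f"pics/c_{n}.png",cv2.resize(p[120:250,190:340],None,fx=2.5,fy=2.5))
a=[cv2.resize(cv2.imread(f"pics/{k}_{n}.png",0),(380,300)) for k in"fc" for n in("scene","side")]
cv2.imwrite("pics/m2.png",np.vstack([np.hstack(a[:2]),np.hstack(a[2:])]))
E
```

```text
3.95 [0.5226 0.0581 0.1576] yaw of tool y 40.68 tilt [ 2.e-04 -0.e+00 -1.e+00] F [-0.21  0.51 -2.69] w 0.17078804225138267 29.998713433742523
scene collar zone (19, array([535.6,  49. ]), array([17.3,  6.7]), 'longdir deg', 35.0, 'z50/90', array([142.6, 145.2]))
fork (691, array([662.5, -25.1]), array([95.4, 61. ]), 'longdir deg', 12.6, 'z50/90', array([130. , 132.1]))
side collar zone (83, array([525.1,  66. ]), array([18.1, 31.9]), 'longdir deg', -9.0, 'z50/90', array([144.4, 146.4]))
fork (358, array([661.3, -24.2]), array([94.5, 64.2]), 'longdir deg', 13.2, 'z50/90', array([129.7, 131. ]))
```

View pics/m2.png

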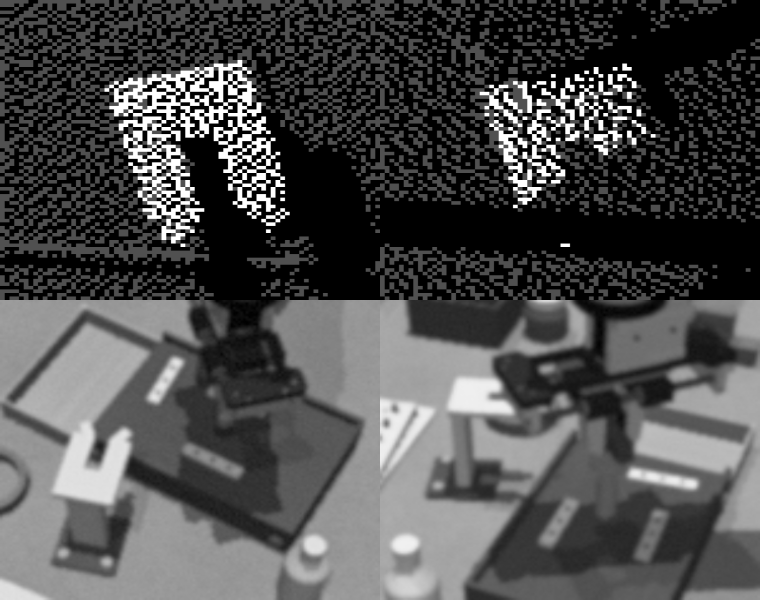

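The fork plate is seen well in the scene view: the notch's closed end is at (205,140) of the map crop, and it opens toward the robot. The pin hangs free of the bore. Next I'll fit the notch precisely.

Run:
```python
from fit import *
from scipy.optimize import minimize
# model: fork plate incl. notch; maximise in-plate minus out-of-plate classification
def cl(n):
    if n.endswith("0"):
        a=np.load(n+".npz");return cloud(n[:-1],a["p"],a["d"])
    return np.load(n+".npz")["P"]
for n in("scene0","side0","scene_1","side_1","scene_2","wrist_1"):
    P=cl(n);k=(abs(P[...,0]-.66)<.08)&(abs(P[...,1]+.024)<.07)
    Q=P[k]*1000;top=abs(Q[:,2]-130)<5;bg=Q[:,2]<118
    T=Q[top][:,:2];B=Q[bg][:,:2]
    def c(v):
        x,y,a=v;a=np.radians(a);M=np.array([[np.cos(a),-np.sin(a)],[np.sin(a),np.cos(a)]])
        def sd(X):   # soft inside-ness
            L=(X-[x,y])@M;s=lambda t:1/(1+np.exp(-np.clip(t,-40,40)/.7))
            box=s(30-abs(L[:,1]))*s(43-L[:,0])*s(L[:,0]+49)
            notch=s(8-abs(L[:,1]))*s(6.5-L[:,0])
            return box*(1-notch)
        return (1-sd(T)).sum()+0*B.size
    best=min((minimize(c,[665+i,-24+j,12.7],method="Nelder-Mead") for i in(-3,0,3) for j in(-2,1)),key=lambda r:r.fun)
    print(n,len(T),best.x.round(1),round(best.fun/len(T),3))
```

```text
scene0 495 [668.2 -22.7  12.5] 0.049
side0 510 [664.5 -22.3  12.5] 0.103
scene_1 665 [667.5 -23.5  13.4] 0.056
side_1 515 [664.6 -22.3  12.4] 0.1
scene_2 663 [667.3 -23.6  13.4] 0.057
wrist_1 1310 [662.5 -22.1  13.7] 0.059
```

Call:
apply_moves(series="-12 -2 1 0 0 0 5; -20 -2 0 0 0 0 5; -24 -3 0 0 0 0 5; -24 -3 0 0 0 0 5; -20 -3 0 0 0 0 5; -16 -2 0 0 0 0 5; 0 0 0 0 0 0 5; 0 0 0 0 0 0 5")

```text
time_s: 4.85
tcp_pos: [0.5864, -0.0391, 0.1553]
tcp_rot: [0.417, 0.909, 0.0, -0.001]
wrist_force: [-0.3, -0.3, -2.8]
gripper_width: 0.171
finger_force: 30.0
```

```bash
python3 snap.py 3 scene side
python3 - <<'E'
import cv2,numpy as np
a=cv2.imread("pics/scene_3.png")[140:250,180:320];b=cv2.imread("pics/side_3.png")[120:230,180:320]
cv2.imwrite("pics/m3.png",np.hstack([cv2.resize(x,(400,314),interpolation=2) for x in(a,b)]))
E
```

```text
4.85 [ 0.5864 -0.0391  0.1553] yaw of tool y 40.67 tilt [-0.001  0.001 -1.   ] F [-0.27 -0.35 -2.81] w 0.1710642801510627 29.998685717582703
```

View pics/m3.png

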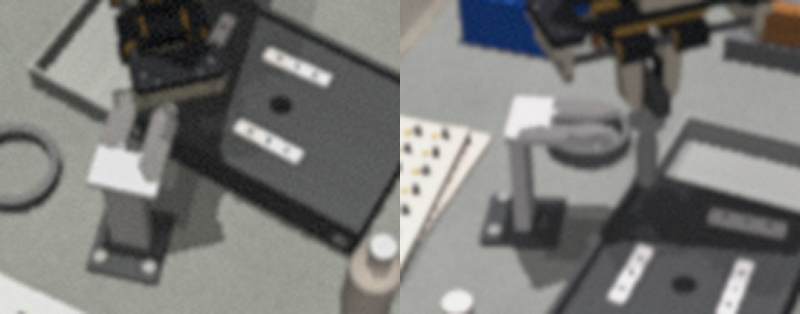

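The pin hangs upright in front of the notch mouth, with its collar just above fork level (side view (648,115)). Sliding in.

Call:
apply_moves(series="-4 7 -1 0 0 0 5; -6 11 0 0 0 0 5; -6 11 0 0 0 0 5; -6 11 0 0 0 0 5; -5 9 0 0 0 0 5; -3 5 0 0 0 0 5; 0 0 0 0 0 0 5")

```text
time_s: 5.65
tcp_pos: [0.648, -0.0264, 0.1567]
tcp_rot: [0.417, 0.909, 0.0, 0.0]
wrist_force: [-0.6, 0.2, -1.9]
gripper_width: 0.17
finger_force: 30.0
```

```bash
python3 snap.py 4 scene side
python3 - <<'E'
import cv2,numpy as np
a=cv2.imread("pics/scene_4.png")[160:250,180:294];b=cv2.imread("pics/side_4.png")[120:210,190:304]
cv2.imwrite("pics/m4.png",np.hstack([cv2.resize(x,(400,314),interpolation=2) for x in(a,b)]))
E
```

```text
5.65 [ 0.648  -0.0264  0.1567] yaw of tool y 40.73 tilt [ 3.e-04  4.e-04 -1.e+00] F [-0.56  0.17 -1.85] w 0.1703085645949386 29.99874472618103
```

View pics/m4.png

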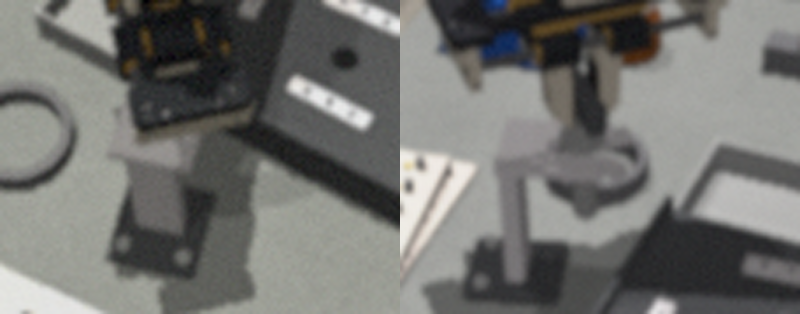

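The neck is in the notch, with the body visible below the fork at (585,200). I'll go on gently until it touches the closed end.

Call:
apply_moves(series="-2 4 0 0 0 0 5; -2 4 0 0 0 0 5; -2 3 0 0 0 0 5; -1 2 0 0 0 0 5; 0 0 0 0 0 0 5")

```text
time_s: 6.25
tcp_pos: [0.6621, -0.0238, 0.1567]
tcp_rot: [0.417, 0.909, 0.0, 0.0]
wrist_force: [0.5, 0.4, -2.1]
gripper_width: 0.174
finger_force: 30.0
```

Call:
apply_moves(series="-1 1 0 0 0 0 5; 0 1 0 0 0 0 5; 0 0 0 0 0 0 5")

```text
time_s: 6.55
tcp_pos: [0.664, -0.0233, 0.1567]
tcp_rot: [0.417, 0.909, 0.0, -0.0]
wrist_force: [-0.5, 0.3, -1.5]
gripper_width: 0.17
finger_force: 30.0
```

Call:
apply_moves(series="-0.5 1 0 0 0 0 5; 0 0 0 0 0 0 5")

```text
time_s: 6.75
tcp_pos: [0.6651, -0.0231, 0.1568]
tcp_rot: [0.417, 0.909, 0.0, 0.0]
wrist_force: [0.8, -0.7, -2.3]
gripper_width: 0.172
finger_force: 30.0
```

Call:
apply_moves(series="-0.5 0.9 0 0 0 0 5; 0 0 0 0 0 0 5")

```text
time_s: 6.95
tcp_pos: [0.6658, -0.023, 0.1566]
tcp_rot: [0.417, 0.909, -0.0, -0.0]
wrist_force: [-1.0, -1.0, -0.9]
gripper_width: 0.173
finger_force: 30.0
```

Call:
apply_moves(series="-0.3 0.6 0 0 0 0 5; 0 0 0 0 0 0 5")

```text
time_s: 7.15
tcp_pos: [0.666, -0.023, 0.1566]
tcp_rot: [0.417, 0.909, -0.0, -0.001]
wrist_force: [-3.0, -0.3, 0.3]
gripper_width: 0.171
finger_force: 30.0
```

Call:
apply_moves(series="-0.3 0.6 0 0 0 0 5; 0 0 0 0 0 0 5")

```text
time_s: 7.35
tcp_pos: [0.6662, -0.023, 0.1566]
tcp_rot: [0.417, 0.909, -0.001, -0.001]
wrist_force: [-5.4, -0.3, 1.3]
gripper_width: 0.173
finger_force: 30.0
```

Contact with the closed end (about 5 N). Backing off a hair and lowering until the collar sits.

Call:
apply_moves(series="0.4 -0.7 0 0 0 0 5; 0 0 2 0 0 0 5; 0 0 2 0 0 0 5; 0 0 0.5 0 0 0 5; 0 0 0 0 0 0 5")

```text
time_s: 7.85
tcp_pos: [0.6661, -0.023, 0.1519]
tcp_rot: [0.417, 0.909, -0.0, -0.0]
wrist_force: [-3.6, -1.8, 1.2]
gripper_width: 0.177
finger_force: 30.0
```

Call:
apply_moves(series="0 0 0.5 0 0 0 5; 0 0 0 0 0 0 5")

```text
time_s: 8.05
tcp_pos: [0.6661, -0.023, 0.1518]
tcp_rot: [0.417, 0.909, -0.0, -0.0]
wrist_force: [-4.9, -1.8, 3.8]
gripper_width: 0.174
finger_force: 30.0
```

Call:
apply_moves(series="0 0 0.5 0 0 0 5; 0 0 0 0 0 0 5")

```text
time_s: 8.25
tcp_pos: [0.6661, -0.023, 0.1518]
tcp_rot: [0.417, 0.909, -0.0, -0.0]
wrist_force: [-6.5, -1.1, 6.5]
gripper_width: 0.171
finger_force: 30.0
```

Seated: z has stopped at collar underside about 130.1 mm and the force is rising. Relaxing the push and releasing.

Call:
apply_moves(series="0.3 -0.5 -0.8 0 0 0 5; 0 0 0 0 0 0 18; 0 0 0 0 0 0 22; 0 0 0 0 0 0 35; 0 0 0 0 0 0 60; 0 0 0 0 0 0 80; 0 0 0 0 0 0 80; 0 0 0 0 0 0 80")

```text
time_s: 9.05
tcp_pos: [0.6661, -0.0229, 0.1521]
tcp_rot: [0.417, 0.909, 0.0, 0.0]
wrist_force: [-0.2, -0.2, -0.3]
gripper_width: 0.625
finger_force: 0.0
```

Call:
apply_moves(series="0 0 -10 0 0 0 80; 0 0 -30 0 0 0 80; 0 0 -40 0 0 0 80; 0 0 -30 0 0 0 80; 0 0 0 0 0 0 80")

```text
time_s: 9.55
tcp_pos: [0.6691, -0.0222, 0.2688]
tcp_rot: [0.417, 0.909, 0.002, 0.005]
wrist_force: [-0.4, 0.3, 0.5]
gripper_width: 0.868
finger_force: 0.0
```

```bash
python3 snap.py 5 wrist scene side
python3 - <<'E'
from fit import *
import cv2
for n in("wrist","scene","side"):
    P=np.load(f"{n}_5.npz")["P"]
    print(n,"bar",rect(P,.6,.74,-.09,.05,.172,.19),"collar",rect(P,.6,.74,-.09,.05,.1335,.15))
    print("spine",rect(P,.4,.65,-.45,-.3,.06,.085))
L=[("scene",slice(160,250),slice(180,294)),("side",slice(120,210),slice(190,304))]
cv2.imwrite("pics/m5.png",np.hstack([cv2.resize(cv2.imread(f"pics/{n}_5.png")[r,c],(400,314),interpolation=2) for n,r,c in L]))
E
```

```text
9.55 [ 0.6691 -0.0222  0.2688] yaw of tool y 40.69 tilt [ 0.0102 -0.     -0.9999] F [-0.42  0.25  0.5 ] w 0.8683101200600047 0.0
wrist bar (1168, array([665.1, -23.1]), array([15.5, 69.9]), 'longdir deg', -49.1, 'z50/90', array([179.2, 180.1])) collar (238, array([665.1, -22.6]), array([31.9, 26.4]), 'longdir deg', 40.5, 'z50/90', array([137.4, 138.2]))
spine 0
scene bar (117, array([671.4, -21.3]), array([ 8.6, 68.3]), 'longdir deg', -49.5, 'z50/90', array([178.7, 181.2])) collar (89, array([672.1, -20. ]), array([22.2, 31.8]), 'longdir deg', -48.7, 'z50/90', array([138. , 140.6]))
spine (234, array([ 517.2, -365.8]), array([25.5, 79. ]), 'longdir deg', -1.9, 'z50/90', array([74.7, 77.7]))
side bar (132, array([665.3, -21.5]), array([15.8, 69.7]), 'longdir deg', -48.5, 'z50/90', array([179.2, 180.9])) collar (72, array([666.2, -18.6]), array([23.7, 32.7]), 'longdir deg', -13.0, 'z50/90', array([137.9, 141.5]))
spine (193, array([ 514.7, -364.3]), array([27.6, 79.2]), 'longdir deg', -3.7, 'z50/90', array([73.3, 76.7]))
```

View pics/m5.png

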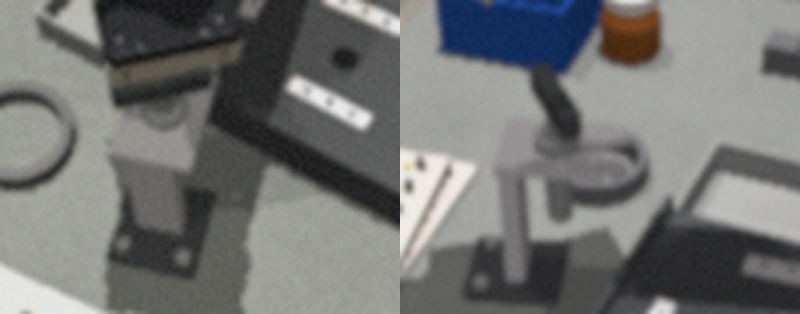

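The side view shows the pin standing upright, collar on the fork, at the closed end of the notch. Measured collar top is z 138 and bar top z 180, as expected. Now to the scraper.

Call:
apply_moves(series="-20 -42 0 0 0 0 91.8; -20 -42 0 0 0 0 91.8; -20 -42 0 0 0 0 91.8; -20 -42 0 0 0 0 91.8; -20 -42 0 0 0 0 91.8; -20 -42 0 0 0 0 91.8; -20 -42 0 0 0 0 91.8; -20 -42 0 0 0 0 91.8")

```text
time_s: 10.5
tcp_pos: [0.5135, -0.3644, 0.2604]
tcp_rot: [0.417, 0.909, 0.0, -0.001]
wrist_force: [0.4, -0.0, -0.4]
gripper_width: 1.001
finger_force: 0.0
```

Call:
apply_moves(series="0 0 0 0 0 -0.139 91.8; 0 0 0 0 0 -0.139 91.8; 0 0 0 0 0 -0.139 91.8; 0 0 0 0 0 -0.139 91.8; 0 0 0 0 0 -0.139 91.8; 0 0 0 0 0 -0.139 91.8; 0 0 0 0 0 0 91.8; 0 0 0 0 0 0 91.8")

```text
time_s: 11.3
tcp_pos: [0.5148, -0.363, 0.2608]
tcp_rot: [0.015, 1.0, 0.001, -0.001]
wrist_force: [0.7, 0.2, -0.9]
gripper_width: 1.001
finger_force: 0.0
```

```bash
python3 snap.py 6 wrist scene side
python3 - <<'E'
from fit import *
for n in("wrist","scene","side"):
    P=np.load(f"{n}_6.npz")["P"]
    print(n,"spine",rect(P,.4,.65,-.45,-.3,.066,.085),"foot",rect(P,.4,.65,-.45,-.3,.02,.035))
    print("jigrim",rect(P,.42,.626,-.1,.22,.052,.063))
    print("bar",rect(P,.6,.74,-.09,.05,.172,.19))
E
```

```text
11.3 [ 0.5148 -0.363   0.2608] yaw of tool y 88.25 tilt [-0.0016  0.0015 -1.    ] F [ 0.68  0.24 -0.86] w 1.0011582905128873 0.0
wrist spine (1002, array([ 513.3, -365.3]), array([21.1, 79.1]), 'longdir deg', -2.4, 'z50/90', array([75.2, 76.3])) foot (1059, array([ 514.2, -365.6]), array([ 29.9, 149.3]), 'longdir deg', -2.5, 'z50/90', array([29.4, 30.4]))
jigrim (485, array([514.9, -29.4]), array([ 88. , 176.3]), 'longdir deg', -4.9, 'z50/90', array([56.5, 57.6]))
bar 0
scene spine (201, array([ 517., -366.]), array([24.8, 78.3]), 'longdir deg', -1.3, 'z50/90', array([75.2, 77.9])) foot (309, array([ 515.4, -366.1]), array([ 33.5, 151.7]), 'longdir deg', -2.1, 'z50/90', array([29.2, 32.2]))
jigrim (713, array([523.1,  56.2]), array([261.4, 179.1]), 'longdir deg', 85.4, 'z50/90', array([56., 59.]))
bar (207, array([668.2, -23.6]), array([17.2, 69. ]), 'longdir deg', -49.7, 'z50/90', array([179.5, 181.3]))
side spine (145, array([ 515.2, -362.7]), array([80.6, 27.1]), 'longdir deg', 1.9, 'z50/90', array([74.7, 77.2])) foot (282, array([ 515.3, -365.6]), array([ 36., 151.]), 'longdir deg', -2.5, 'z50/90', array([29. , 32.1]))
jigrim (796, array([523. ,  57.8]), array([261. , 177.2]), 'longdir deg', 85.2, 'z50/90', array([56.4, 58.1]))
bar (131, array([665.7, -22. ]), array([15.6, 67.7]), 'longdir deg', -48.9, 'z50/90', array([179.5, 180.8]))
```

All views agree: scraper at (514.5, -365), angle -2.4°. Descending to grip it at z about 57.

Call:
apply_moves(series="0 -2 40 0 0 0.011 91.8; 0 0 45 0 0 0 91.8; 0 0 45 0 0 0 91.8; 0 0 45 0 0 0 91.8; 0 0 30 0 0 0 91.8; 0 0 18 0 0 0 91.8; 0 0 0 0 0 0 91.8; 0 0 0 0 0 0 91.8")

```text
time_s: 12.25
tcp_pos: [0.5164, -0.3655, 0.04]
tcp_rot: [0.019, 1.0, -0.0, 0.001]
wrist_force: [-0.4, -0.4, -0.3]
gripper_width: 1.001
finger_force: 0.0
```

Call:
apply_moves(series="0 0 0 0 0 0 10; 0 0 0 0 0 0 10; 0 0 0 0 0 0 10; 0 0 0 0 0 0 10; 0 0 0 0 0 0 10; 0 0 0 0 0 0 10; 0 0 0 0 0 0 10; 0 0 0 0 0 0 10")

```text
time_s: 13.05
tcp_pos: [0.5154, -0.3652, 0.0389]
tcp_rot: [0.019, 1.0, 0.0, -0.0]
wrist_force: [-0.8, -0.7, 0.6]
gripper_width: 0.351
finger_force: 0.0
```

Call:
apply_moves(series="0 0 0 0 0 0 10; 0 0 0 0 0 0 10; 0 0 0 0 0 0 10; 0 0 0 0 0 0 10")

```text
time_s: 13.45
tcp_pos: [0.5153, -0.3654, 0.0389]
tcp_rot: [0.019, 1.0, -0.0, -0.0]
wrist_force: [-1.0, -0.3, -1.8]
gripper_width: 0.237
finger_force: 30.0
```

Gripped (about 22 mm wide). Lifting, aligning with the jig (+2.3°), and carrying the scraper over to the closed end of the jig.

Call:
apply_moves(series="0 0 -20 0 0 0 10; 0 0 -45 0 0 0 10; 0 0 -45 0 0 0.04 10; 2 43 0 0 0 0 10; 2 43 0 0 0 0 10; 2 43 0 0 0 0 10; 2 43 0 0 0 0 10; 2 43 0 0 0 0 10")

```text
time_s: 14.25
tcp_pos: [0.5213, -0.1482, 0.1487]
tcp_rot: [0.039, 0.999, 0.0, -0.0]
wrist_force: [0.4, 0.9, -2.2]
gripper_width: 0.236
finger_force: 30.0
```

Call:
apply_moves(series="2 43 0 0 0 0 10; 2 43 0 0 0 0 10; 3 43 0 0 0 0 10; 3 43 0 0 0 0 10; 3 43 0 0 0 0 10; 2 43 0 0 0 0 10; 1 37 0 0 0 0 10; 0 0 0 0 0 0 10")

```text
time_s: 15.05
tcp_pos: [0.5277, 0.1534, 0.1495]
tcp_rot: [0.034, 0.999, 0.003, 0.0]
wrist_force: [-0.5, 0.7, -2.7]
gripper_width: 0.242
finger_force: 30.0
```

```bash
python3 snap.py 7 wrist scene side
python3 - <<'E'
from fit import *
o=np.array([522.5,57.7]);a=np.radians(-94.7);X=np.array([np.cos(a),np.sin(a)]);Y=np.array([-X[1],X[0]])
s=ctrl.state();d=s["tcp_pos"][:2]*1000-o;print("tcp jig",d@X,d@Y)
for n in("wrist","scene","side"):
    z=np.load(f"{n}_7.npz");P=z["P"]
    h=s["tcp_pos"][2]-.0389;print(n,"foot",rect(P,.4,.65,.08,.22,h+.015,h+.035))
    m=np.uint8((z["p"].min(-1)>105)&(abs(P[...,2]-.05)<.006)&(P[...,0]>.43)&(P[...,0]<.605)&(P[...,1]>-.065)&(P[...,1]<.2))
    k,L,S,C=cv2.connectedComponentsWithStats(m)
    for i in range(1,k):
        if S[i,4]>20:
            Q=P[L==i][:,:2]*1000-o;print(" strip lx",(Q@X).min().round(),(Q@X).max().round(),"ly",(Q@Y).min().round(),(Q@Y).max().round())
E
```

```text
15.05 [0.5277 0.1534 0.1495] yaw of tool y 86.09 tilt [ 4.0e-04  5.2e-03 -1.0e+00] F [-0.47  0.67 -2.67] w 0.24172707193011492 29.99674916267395
tcp jig -87.21507261690904 -1.2056176415948592
wrist foot (3198, array([519.8, 154.2]), array([ 30.1, 136. ]), 'longdir deg', -3.8, 'z50/90', array([140.2, 141. ]))
 strip lx -45.0 129.0 ly -88.0 73.0
 strip lx -124.0 -71.0 ly -85.0 -27.0
scene foot (252, array([600.4, 161.5]), array([129.9,  60.5]), 'longdir deg', 23.3, 'z50/90', array([139.6, 142.1]))
 strip lx 81.0 108.0 ly -67.0 11.0
 strip lx -8.0 47.0 ly -56.0 -33.0
 strip lx -46.0 30.0 ly 33.0 55.0
side foot (542, array([553.8, 167.3]), array([211.,  49.]), 'longdir deg', 14.4, 'z50/90', array([136.6, 140.6]))
 strip lx 81.0 117.0 ly -63.0 15.0
 strip lx 13.0 55.0 ly -50.0 -30.0
```

Call:
apply_moves(series="0 0 20 0 0 0 10; 0 0 20 0 0 0 10; 0 0 12 0 0 0 10; 0 0 6 0 0 0 10; 0 0 3 0 0 0 10; 0 0 0 0 0 0 10; 0 0 0 0 0 0 10; 0 0 0 0 0 0 10")

```text
time_s: 16.0
tcp_pos: [0.5297, 0.1454, 0.0887]
tcp_rot: [0.039, 0.999, 0.0, 0.001]
wrist_force: [-0.3, 0.1, -3.1]
gripper_width: 0.238
finger_force: 30.0
```

```bash
python3 snap.py 8 wrist side; python3 -c "
from fit import *
P=np.load('wrist_8.npz')['P'];print(rect(P,.4,.65,.08,.2,.068,.085))
o=np.array([522.5,57.7]);a=np.radians(-94.7);X=np.array([np.cos(a),np.sin(a)]);Y=np.array([-X[1],X[0]]);d=ctrl.state()['tcp_pos'][:2]*1000-o;print(d@X,d@Y)
a=cv2.imread('pics/wrist_8.png');b=cv2.imread('pics/side_8.png')[110:290,200:370]
cv2.imwrite('pics/m8.png',np.hstack([cv2.resize(a,(400,300)),cv2.resize(b,(340,300))]))"
```

```text
16.0 [0.5297 0.1454 0.0887] yaw of tool y 85.54 tilt [ 1.3e-03  3.0e-04 -1.0e+00] F [-0.28  0.13 -3.13] w 0.23831303622616606 29.99600440263748
(3218, array([521.6, 146.4]), array([ 30.1, 135.8]), 'longdir deg', -4.4, 'z50/90', array([79.3, 80.2]))
-87.94669305698766 -0.2582492698058836
```

View pics/m8.png

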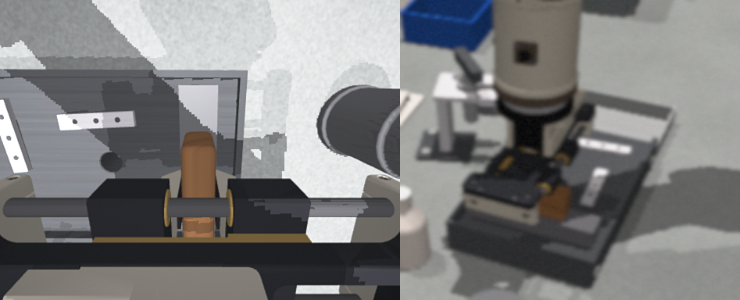

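The scraper (orange spine at (198,165) of the wrist view) is inside the rims behind all the strips. The foot's base is at about 49.5 mm, so lower it another 3 mm and sweep along tool -y (jig +x).

Call:
apply_moves(series="0 0 1.5 0 0 0 10; 0 0 1.5 0 0 0 10; 0 0 0 0 0 0 10; 0 0 0 0 0 0 10")

```text
time_s: 16.5
tcp_pos: [0.529, 0.1452, 0.0849]
tcp_rot: [0.039, 0.999, -0.0, -0.0]
wrist_force: [-0.7, -0.5, -3.7]
gripper_width: 0.242
finger_force: 30.0
```

Call:
apply_moves(series="0 -5 0 0 0 0 10; 0 -10 0 0 0 0 10; 0 -10 0 0 0 0 10; 0 -10 0 0 0 0 10; 0 -10 0 0 0 0 10; 0 -10 0 0 0 0 10; 0 -10 0 0 0 0 10")

```text
time_s: 17.2
tcp_pos: [0.5239, 0.0793, 0.085]
tcp_rot: [0.039, 0.999, -0.0, -0.0]
wrist_force: [-0.8, 0.2, -3.7]
gripper_width: 0.239
finger_force: 30.0
```

```bash
python3 snap.py 9 wrist side; python3 -c "
from fit import *
P=np.load('wrist_9.npz')['P'];print(rect(P,.4,.65,.0,.2,.068,.085))
o=np.array([522.5,57.7]);a=np.radians(-94.7);X=np.array([np.cos(a),np.sin(a)]);Y=np.array([-X[1],X[0]]);d=ctrl.state()['tcp_pos'][:2]*1000-o;print(d@X,d@Y)"
```

```text
17.2 [0.5239 0.0793 0.085 ] yaw of tool y 85.52 tilt [-0.e+00 -1.e-04 -1.e+00] F [-0.79  0.24 -3.67] w 0.23920817134291475 29.996313750743866
(3334, array([561.5, 101.8]), array([233.5,  93.1]), 'longdir deg', 25.4, 'z50/90', array([75.7, 76.7]))
-20.31450092554842 -0.22311470827959545
```

Call:
apply_moves(series="0 -10 0 0 0 0 10; 0 -10 0 0 0 0 10; 0 -10 0 0 0 0 10; 0 -10 0 0 0 0 10; 0 -10 0 0 0 0 10; 0 -10 0 0 0 0 10; 0 -10 0 0 0 0 10; 0 0 0 0 0 0 10")

```text
time_s: 18.1
tcp_pos: [0.5184, 0.0082, 0.0848]
tcp_rot: [0.04, 0.999, -0.001, -0.0]
wrist_force: [0.1, -0.5, -3.1]
gripper_width: 0.239
finger_force: 30.0
```

```bash
python3 snap.py 10 wrist side; python3 -c "
from fit import *
o=np.array([522.5,57.7]);a=np.radians(-94.7);X=np.array([np.cos(a),np.sin(a)]);Y=np.array([-X[1],X[0]]);d=ctrl.state()['tcp_pos'][:2]*1000-o;print(d@X,d@Y)
a=cv2.imread('pics/wrist_10.png');b=cv2.imread('pics/side_10.png')[110:290,200:370]
cv2.imwrite('pics/m10.png',np.hstack([cv2.resize(a,(400,300)),cv2.resize(b,(340,300))]))"
```

```text
18.1 [0.5184 0.0082 0.0848] yaw of tool y 85.39 tilt [-6.0e-04 -1.2e-03 -1.0e+00] F [ 0.12 -0.5  -3.07] w 0.23933728444034966 29.99570220708847
47.539685191263864 -0.024716504351388835
```

View pics/m10.png

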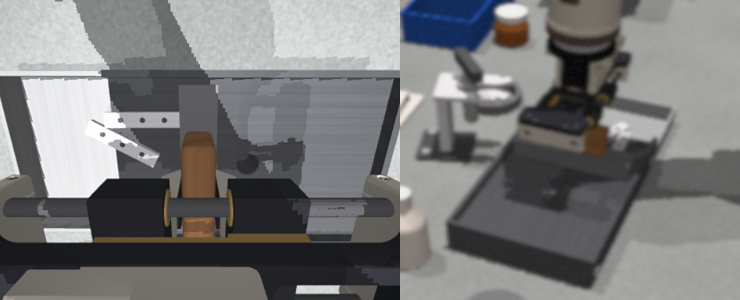

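The sweep works: two strips are being pushed ahead at (140,120) and (125,145) of the wrist view, with the plate behind clear. Continuing over the edge.

Call:
apply_moves(series="0 -10 0 0 0 0 10; 0 -10 0 0 0 0 10; 0 -10 0 0 0 0 10; 0 -8 0 0 0 0 10; 0 -8 0 0 0 0 10; 0 -8 0 0 0 0 10; 0 -8 0 0 0 0 10; 0 -8 0 0 0 0 10")

```text
time_s: 19.0
tcp_pos: [0.5131, -0.0598, 0.085]
tcp_rot: [0.039, 0.999, 0.0, 0.0]
wrist_force: [0.2, 0.1, -2.6]
gripper_width: 0.236
finger_force: 30.0
```

Call:
apply_moves(series="0 -8 0 0 0 0 10; 0 -8 0 0 0 0 10; 0 -8 0 0 0 0 10; 0 -8 0 0 0 0 10; 0 -8 0 0 0 0 10; 0 0 0 0 0 0 10; 0 0 0 0 0 0 10")

```text
time_s: 19.7
tcp_pos: [0.51, -0.0992, 0.085]
tcp_rot: [0.039, 0.999, 0.0, -0.0]
wrist_force: [1.4, 0.6, -3.0]
gripper_width: 0.238
finger_force: 30.0
```

```bash
python3 snap.py 11 wrist side scene; python3 -c "
from fit import *
o=np.array([522.5,57.7]);a=np.radians(-94.7);X=np.array([np.cos(a),np.sin(a)]);Y=np.array([-X[1],X[0]]);d=ctrl.state()['tcp_pos'][:2]*1000-o;print(d@X,d@Y)
a=cv2.imread('pics/wrist_11.png');b=cv2.imread('pics/side_11.png')[110:290,200:370]
cv2.imwrite('pics/m11.png',np.hstack([cv2.resize(a,(400,300)),cv2.resize(b,(340,300))]))"
```

```text
19.7 [ 0.51   -0.0992  0.085 ] yaw of tool y 85.51 tilt [-0.e+00  2.e-04 -1.e+00] F [ 1.43  0.57 -3.01] w 0.2383629341360362 29.996165335178375
156.62420215113636 0.42427530646719447
```

View pics/m11.png

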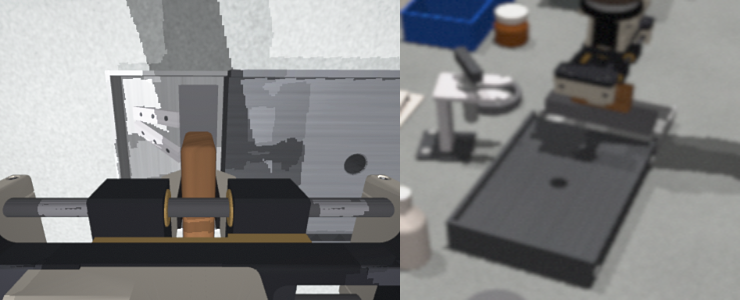

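The plate is clear, and strips are visible in the tray at (150,120). I'll lift the scraper, carry it back to its own place and stand it down.

Call:
apply_moves(series="0 0 -15 0 0 0 10; 0 0 -25 0 0 0 10; 0 0 -25 0 0 0 10; -4 -44 0 0 0 0 10; -4 -44 0 0 0 0 10; -4 -44 0 0 0 0 10; -4 -44 0 0 0 0 10; -5 -44 0 0 0 0 10")

```text
time_s: 20.65
tcp_pos: [0.5139, -0.3216, 0.1514]
tcp_rot: [0.039, 0.999, -0.0, 0.0]
wrist_force: [0.8, 0.4, -3.3]
gripper_width: 0.238
finger_force: 30.0
```

Call:
apply_moves(series="-5 -44 0 0 0 0 10; 0 0 0 0 0 -0.04 10; 0 0 30 0 0 0 10; 0 0 30 0 0 0 10; 0 0 30 0 0 0 10; 0 0 12 0 0 0 10; 0 0 4 0 0 0 10; 0 0 0 0 0 0 10")

```text
time_s: 21.45
tcp_pos: [0.5161, -0.3643, 0.0448]
tcp_rot: [0.019, 1.0, -0.0, 0.0]
wrist_force: [-0.7, 0.3, -2.5]
gripper_width: 0.236
finger_force: 30.0
```

Call:
apply_moves(series="0 0 2 0 0 0 10; 0 0 0 0 0 0 10; 0 0 0 0 0 0 10")

```text
time_s: 21.75
tcp_pos: [0.516, -0.3647, 0.0431]
tcp_rot: [0.019, 1.0, -0.0, 0.001]
wrist_force: [-0.2, -0.1, -3.4]
gripper_width: 0.237
finger_force: 30.0
```

Call:
apply_moves(series="0 0 2 0 0 0 10; 0 0 1.2 0 0 0 10; 0 0 0.5 0 0 0 10; 0 0 0 0 0 0 10; 0 0 0 0 0 0 10")

```text
time_s: 22.25
tcp_pos: [0.5156, -0.3644, 0.0388]
tcp_rot: [0.019, 1.0, -0.0, 0.0]
wrist_force: [-2.2, -0.3, 3.6]
gripper_width: 0.236
finger_force: 30.0
```

Call:
apply_moves(series="0 0 0.7 0 0 0 10; 0 0 0 0 0 0 10")

```text
time_s: 22.45
tcp_pos: [0.5156, -0.3645, 0.0388]
tcp_rot: [0.019, 1.0, -0.0, -0.0]
wrist_force: [-3.9, 1.3, 9.9]
gripper_width: 0.237
finger_force: 30.0
```

On the bench. Easing off, releasing and rising.

Call:
apply_moves(series="0 0 -1 0 0 0 10; 0 0 0 0 0 0 25; 0 0 0 0 0 0 40; 0 0 0 0 0 0 60; 0 0 0 0 0 0 91.8; 0 0 0 0 0 0 91.8; 0 0 0 0 0 0 91.8; 0 0 0 0 0 0 91.8")

```text
time_s: 23.25
tcp_pos: [0.5155, -0.3642, 0.0386]
tcp_rot: [0.019, 1.0, 0.0, 0.0]
wrist_force: [-1.1, -1.0, -0.5]
gripper_width: 0.749
finger_force: 0.0
```

Call:
apply_moves(series="0 0 -10 0 0 0 91.8; 0 0 -30 0 0 0 91.8; 0 0 -45 0 0 0 91.8; 0 0 -45 0 0 0 91.8; 0 0 -45 0 0 0 91.8; 0 0 -30 0 0 0 91.8; 0 0 0 0 0 0 91.8")

```text
time_s: 23.95
tcp_pos: [0.5186, -0.3654, 0.2504]
tcp_rot: [0.019, 1.0, -0.003, 0.004]
wrist_force: [0.6, 0.3, -0.8]
gripper_width: 0.999
finger_force: 0.0
```

```bash
python3 snap.py 12 wrist side scene; python3 -c "
from fit import *
for n in('wrist','scene','side'):
    P=np.load(f'{n}_12.npz')['P']
    print(n,'spine',rect(P,.4,.65,-.45,-.3,.066,.085),'bar',rect(P,.6,.74,-.09,.05,.172,.19))
a=cv2.imread('pics/scene_12.png')[90:270,110:400];b=cv2.imread('pics/side_12.png')[100:290,190:370]
cv2.imwrite('pics/m12.png',np.hstack([cv2.resize(a,(440,273)),cv2.resize(b,(300,273))]))"
```

```text
23.95 [ 0.5186 -0.3654  0.2504] yaw of tool y 87.85 tilt [ 0.0083 -0.0062 -0.9999] F [ 0.59  0.31 -0.83] w 0.9987825400493862 0.0
wrist spine (1057, array([ 513.2, -363.6]), array([21. , 77.8]), 'longdir deg', -2.6, 'z50/90', array([75.2, 76.3])) bar 0
scene spine (193, array([ 516.8, -363.8]), array([23. , 79.5]), 'longdir deg', -2.4, 'z50/90', array([75.4, 77.9])) bar (200, array([668. , -23.9]), array([16.9, 68.8]), 'longdir deg', -49.9, 'z50/90', array([179.4, 181.3]))
side spine (145, array([ 514.7, -361. ]), array([24.9, 79.5]), 'longdir deg', -0.4, 'z50/90', array([74.7, 76.5])) bar (129, array([665.9, -22.1]), array([15.2, 68.6]), 'longdir deg', -48.7, 'z50/90', array([179.5, 180.9]))
```

View pics/m12.png

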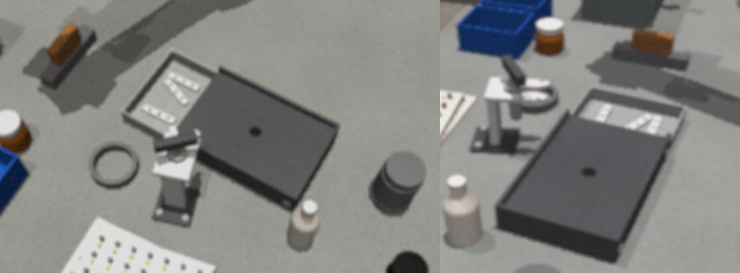

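All three strips lie in the tray at (183,80), (177,92) and (160,112), the pin is upright in the rest at (177,145), and the scraper stands at (65,50). Handing in.

```bash
python3 -c "
from cell import ctrl
print(ctrl.close_job())"
```

```text
the job is handed in; nothing more can be done
None
```

The job is handed in: the pin is parked upright at the end of the rest notch, all three strips are in the waste tray, and the scraper stands back in its original place clear of the jig, all confirmed in the last pictures.

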